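Put the microscope parts away in their fitted seats

TASK

Tidy the microscope bench: put each of the four loose parts into the low seat made for it - the objective in the large round seat, the eyepiece in the small round one, the filter cube in the square one and the slide box in the long one - upright as it stands now and flat on the seat's floor inside the rim. Set each down gently, never letting it drop, and leave the specimen dish and the cleaner bottle where they are.

Things in the scene. Friction and masses are not known exactly. Their poses are not given: they have to be found in the camera images.
- objective_mid (a point): Microscope objective standing upright: black cylinder with a wider foot, 64 mm tall; foot 56 mm diameter and 14 mm high, barrel above it 46 mm diameter, glass lens and thin steel band at the top; 0.25 kg. Belongs in the large round seat. The point is on its axis, half-way up (32 mm above its underside); z up.
- eyepiece_mid (a point): Microscope eyepiece standing upright: 60 mm tall; bright steel tube 30 mm diameter for the lowest 24 mm, black body 38 mm diameter from 24 to 52 mm up, tapering to 32 mm at the top with a small lens; 0.12 kg. Belongs in the small round seat. The point is on its axis, half-way up (30 mm above its underside); z up.
- filter_cube_mid (a point): Filter cube: black 40 x 40 x 40 mm block with a round glass window on top and four small screw heads; 0.12 kg. Belongs in the square seat, sides parallel to the seat's, any quarter turn. The point is at its centre, half-way up; z up. x and y are square to its sides.
- slide_box_mid (a point): Closed slide box: grey plastic block 84 mm (its x) by 32 mm (its y) by 36 mm high with a blank white label on top; 0.09 kg. Belongs in the long seat, either way round. The point is at its centre, half-way up; z up.
- seat_large_round: Seat of the objective: low round dish, recess 68 mm diameter, outside 80 mm. Fixed to the bench; black plastic with a white floor 3 mm above the bench and a 6 mm thick rim whose top is 8 mm above the bench. Origin: centre of its underside, at bench height; z up. 
- seat_small_round: Seat of the eyepiece: low round dish, recess 42 mm diameter, outside 54 mm. Fixed to the bench; black plastic with a white floor 3 mm above the bench and a 6 mm thick rim whose top is 8 mm above the bench. Origin: centre of its underside, at bench height; z up. 
- seat_square: Seat of the filter cube: low square tray, recess 52 x 52 mm, outside 64 x 64 mm, sides along its x and y. Fixed to the bench; black plastic with a white floor 3 mm above the bench and a 6 mm thick rim whose top is 8 mm above the bench. Origin: centre of its underside, at bench height; z up. 
- seat_long: Seat of the slide box: low oblong tray, recess 98 mm (its x) by 46 mm (its y), outside 110 x 58 mm. Fixed to the bench; black plastic with a white floor 3 mm above the bench and a 6 mm thick rim whose top is 8 mm above the bench. Origin: centre of its underside, at bench height; z up. 
- specimen_dish: Bystander: loose shallow glass dish, 90 mm diameter, with a rough mineral specimen, about 27 mm high in all. To be left alone. Origin: centre of its underside.
- cleaner_bottle: Bystander: loose white bottle with a black cap, 46 mm diameter, 110 mm tall. To be left alone. Origin: centre of its underside.
Mind the look-alikes: they are no part of the job. Leave any orange look-alike of the part that bears objective_mid alone.

How it is judged:
By the outcome, as a careful person would: the job done as asked, in the order asked, and still so for the second after the job is handed in, with the robot touching nothing.
It also fails if it takes over 96 s, if anything falls off the work surface, if the arm or the gripper's body presses on something with over 40 N, if the wrist force passes 120 N, or if a joint passes its speed limit or range.

ROBOT

A 6-joint arm with a two-finger parallel gripper is mounted at the origin on the work surface. World frame = base frame: x ahead of the robot, y to its left, z up, the work surface at z = 0. Lengths are in m, angles in degrees, forces in N, time in s.
With the tool pointing down it reaches from about 0.35 to 0.875 m from the base axis. Payload 4.2 kg.
Tool frame: the origin (TCP) lies midway between the tips of the shut fingers; the grasp point (between the pads) lies 19 mm behind it; z points along the fingers, y is the line along which they close (so a half turn about z gives the same grasp; the last joint's range is limited). The gripper opens to 87 mm and grips with 3 to 60 N. Pads are 19 mm wide; open, the fingers measure 117 mm over their backs; the gripper's body (75 mm by 190 mm) begins 51 mm behind the grasp point.
Start: joints at [-53.537, 22.042, 0.453, 0, -68.411, -14.817], TCP at [0.231, -0.581, 0.223] pointing down, gripper open.
Joint ranges: [-179.83, 179.83], [-69.29, 118.12], [-61.27, 80.66], [-181.25, 117.63], [-171.15, -9.14], [-177.46, 177.46]. Speed limits (degrees/s): [159.86, 159.86, 180, 180, 180, 180].

INTERFACE

Orientations are given as [roll, pitch, yaw] about the fixed x, y, z axes, in that order (R = Rz(yaw) Ry(pitch) Rx(roll)).
In Python, from workcell import env gives the robot as it stands. The module is installed in compiled form; this text tells all that it offers. Calls block until the motion is done:
- env.goto(position, orientation): joint-space move of the TCP to a pose.
- env.move_straight(position, rotation=None, rate=0.15, force_limit=None): straight line of the TCP; rotation=None keeps the orientation; rate is the mean speed in m/s. With force_limit (N) it stops when the force on the tool has changed by that much, and returns True; else False.
- env.set_joints(angles): joint-space move.
- env.gripper_to(opening, grasp_force=None): opening from 0.0 (shut) to 1.0 (fully open); grasp_force is the grip in N (None keeps the last); returns when the fingers have stopped.
- env.dwell(seconds).
- env.inverse_kinematics(position, orientation): joint angles nearest the present ones, or None.
- env.read_state(): the state.
- env.grab_frame(name): name is "side" or "top" or "wrist"; returns a dict with "image" (400x640x3 uint8, blue, green, red), "fx", "fy", "cx", "cy" (pixels), "position" and "orientation" of the camera in the world. Camera axes: x right, y up, looking along -z (the intrinsics and any distortion apply to the point x, -y, -z); pixel columns grow to the right and rows downward; lengths in m; the calibration is good to about 2 mm. The wrist camera is an equidistant fisheye: a pixel r from the principal point sees the ray r / f radians off the axis. A picture is of the moment at which its call begins. There is no depth.
A pose or a line that the arm cannot do raises env.Unreachable and nothing moves.
- env.close_job(): hands the job in; it is judged then, once.
Trained networks look in a picture, given as the dict that the camera call returned (one of the last four; its "shot" number tells which), for a name from the list of things; names that differ only in an ending like _2 or _b are one class to them, and where a whole thing is asked for, a point or a joint stands for the part that bears it (a point fixed in the world has none). Each returns a list of dicts, best first, with "score" (0 to 1); they miss things now and then, are a little off and sometimes report something else, mostly with a low value. They report only what shows in the picture. A call takes as long as a camera call. They do not tell look-alikes from the thing itself.
- env.search_frame(picture, thing): "xyz" ([x, y, z] in m, in world coordinates, good to about 4 mm: the middle of the surface that is visible of it).
- env.trace(picture, thing): "mask" (400x640 bool, what is visible of it).
The state is a dict: "clock": time; "joint_positions": joint angles; "qvel": joint speeds; "joint_torque": joint torques, N m; "position": TCP position; "tool_rot": TCP orientation; "force": force on the tool from outside, world axes, zero at the start; "wrist_torque": the same for the moment, N m; "opening": opening from 0.0 (shut) to 1.0 (fully open); "finger_force": force on a finger pad.
Only numpy, scipy, OpenCV 4.12 (cv2) and the standard library are available. Lean on these libraries where they do the work, as an engineer would, in place of code of your own. Each camera call takes 0.05 s, during which the arm holds its last target. There are 200 camera calls.

## Working session

There is one attempt and no reset: what is moved stays moved. The work goes in short steps, each a Python script; the robot and the scene stay as the last script left them, time stands still between calls to the robot, and variables do not carry over. Pictures are saved under pics/ and viewed, at most 14 in all, crops included, and the job is handed in when it is done.

```bash
mkdir -p pics
python3 - <<'E'
from workcell import env
import cv2
for n in ("top","side"):
    p=env.grab_frame(n); cv2.imwrite(f"pics/{n}0.png",p["image"])
    print(n,p["fx"],p["fy"],p["cx"],p["cy"],p["position"],p["orientation"],[k for k in p])
    for t in ["objective_mid","eyepiece_mid","filter_cube_mid","slide_box_mid","seat_large_round","seat_small_round","seat_square","seat_long","specimen_dish","cleaner_bottle"]:
        for d in env.search_frame(p,t): print(t,[round(float(v),3) for v in d["xyz"]],round(d["score"],2))
print(env.read_state())
E
```

```text
top 453.3742894497767 453.3742894497767 315.0994616668337 202.03236836642515 [ 0.34524753 -0.01808795  1.51548964] [  5.98493342   0.57236224 -89.42046063] ['image', 'fx', 'fy', 'cx', 'cy', 'position', 'orientation', 'shot']
objective_mid [0.351, -0.135, 0.06] 0.67
objective_mid [0.45, 0.263, 0.003] 0.67
objective_mid [0.454, -0.081, 0.059] 0.64
objective_mid [0.355, -0.052, 0.064] 0.64
objective_mid [0.439, -0.421, 0.074] 0.18
eyepiece_mid [0.589, 0.097, 0.059] 0.66
filter_cube_mid [0.43, 0.066, 0.041] 0.54
filter_cube_mid [0.611, -0.08, 0.001] 0.24
slide_box_mid [0.63, -0.255, 0.037] 0.82
seat_large_round [0.623, 0.254, 0.001] 0.56
seat_small_round [0.45, 0.264, 0.002] 0.74
seat_square [0.426, 0.413, 0.004] 0.62
seat_square [0.612, -0.083, 0.004] 0.59
seat_long [0.449, -0.271, 0.002] 0.98
specimen_dish [0.427, 0.412, 0.004] 0.83
specimen_dish [0.44, -0.42, 0.077] 0.25
cleaner_bottle [0.442, -0.418, 0.077] 0.79
side 402.6532970259093 402.6532970259093 316.26805890832986 200.74266960493148 [-0.0969438   0.65847701  0.81590184] [  48.75392695   -1.11229846 -138.02987052] ['image', 'fx
[... 666 characters left out ...]
56] 0.7
{'clock': 1.1, 'joint_positions': array([-5.35360858e+01,  2.20408468e+01,  4.51611110e-01, -4.49181673e-04,
       -6.84120727e+01, -1.48163938e+01]), 'qvel': array([-0.08139667,  0.01622615,  0.0319564 ,  0.06921686,  0.00210931,
       -0.03722685]), 'joint_torque': array([ 5.01384820e-04, -3.90480673e+01,  1.87619162e+01,  4.22425568e+00,
        1.55352114e-02, -2.57949506e-05]), 'position': array([ 0.23056567, -0.58087899,  0.22255074]), 'tool_rot': array([ 1.79998628e+02,  6.91790850e-05, -1.58352645e+02]), 'force': array([ 0.06326393, -0.41197287,  0.22568881]), 'wrist_torque': array([-0.00805693, -0.02752476, -0.0191556 ]), 'finger_force': 0.0, 'opening': 1.0008005608869082}
```

View pics/top0.png

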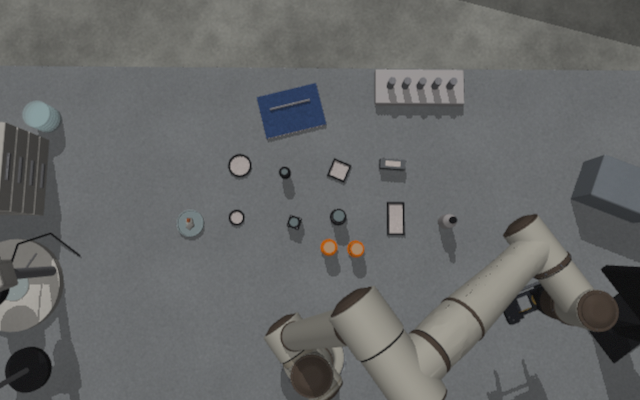

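View pics/side0.png

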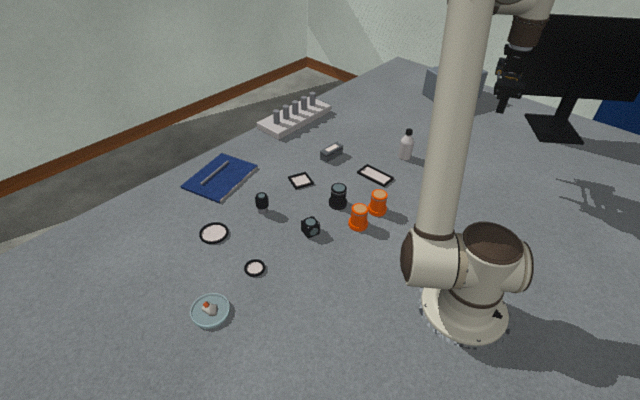

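Candidates for the objective in the top view are the black part at (338,216), an orange look-alike at (329,247) and another orange one at (356,249). The description says black, so I choose (338,216), at about (0.454, -0.081). I'll move above it and look closely.

```bash
cat > h.py <<'E'
from workcell import env
import cv2, numpy as np
from scipy.optimize import minimize
from scipy.spatial.transform import Rotation as R
def cyl(*dz):  # (diameter,z) rings
    a=np.linspace(0,2*np.pi,48,endpoint=False)
    return np.vstack([np.c_[d/2*np.cos(a),d/2*np.sin(a),0*a+z] for d,z in dz])/1000
def box(x,y,z): return np.array([[i*x/2,j*y/2,k*z] for i in(-1,1) for j in(-1,1) for k in(0,1)])/1000
M={"objective_mid":cyl((56,0),(56,14),(46,64)),"eyepiece_mid":cyl((30,0),(38,24),(38,52),(32,60)),
"filter_cube_mid":box(40,40,40),"slide_box_mid":box(84,32,36),"seat_large_round":cyl((80,0),(80,8)),
"seat_small_round":cyl((54,0),(54,8)),"seat_square":box(64,64,8),"seat_long":box(110,58,8)}
def project(p,P,fish):
    q=R.from_euler("xyz",p["orientation"],degrees=True).inv().apply(P-np.array(p["position"]))
    x,y,z=q[:,0],-q[:,1],-q[:,2]
    if fish:
        r=np.hypot(x,y); s=np.arctan2(r,z)/np.maximum(r,1e-9)
    else: s=1/z
    return np.c_[p["fx"]*x*s+p["cx"],p["fy"]*y*s+p["cy"]]
S=4
def hullmask(pts):
    m=np.zeros((400*S,640*S),np.uint8)
    cv2.fillConvexPoly(m,cv2.convexHull(np.round((pts+.5)*S).astype(np.int32)),1); return m
def place(t,v): return M[t]@R.from_euler("z",v[2],degrees=True).as_matrix().T+[v[0],v[1],0 if len(v)<4 else v[3]]
def mask_near(p,t,xy,fish):
    """trace mask whose centroid is nearest the projected guess"""
    c=project(p,np.array([[xy[0],xy[1],M[t][:,2].max()/2]]),fish)[0]; best=None
    for d in env.trace(p,t):
        m=d["mask"].astype(np.uint8)
        n,l,st,ce=cv2.connectedComponentsWithStats(m)
        if n<2: continue
        k=1+st[1:,4].argmax(); e=np.hypot(*(ce[k]-c))
        if best is None or e<best[0]: best=(e,(l==k).astype(np.uint8),d["score"])
    return best
def fit(views,t,xy,yaws=None,z=0):
    """views: list of (pic,fish). returns x,y,yaw and the mean IoU"""
    if yaws is None: yaws=(0,) if "round" in t or t[0] in"oe" else (0,30,60,90,120,150)
    obs=[]
    for p,f in views:
        b=mask_near(p,t,xy,f)
        if b is None or b[0]>80: print("no mask",t,b and b[0]); continue
        ys,xs=np.nonzero(b[1]); pts=np.c_[xs,ys]
        corners=np.vstack([pts+o for o in((-.5,-.5),(.5,-.5),(-.5,.5),(.5,.5))])
        obs.append((p,f,hullmask(corners)))
    def cost(v):
        s=0
        for p,f,m in obs:
            h=hullmask(project(p,place(t,(v[0],v[1],v[2]*1000,z)),f)); s+=1-(h&m).sum()/max((h|m).sum(),1)
        return s/len(obs)
    best=None
    for y in yaws:
        r=minimize(cost,[xy[0],xy[1],y/1000],method="Nelder-Mead",options=dict(initial_simplex=[[xy[0],xy[1],y/1000],[xy[0]+.008,xy[1],y/1000],[xy[0],xy[1]+.008,y/1000],[xy[0],xy[1],y/1000+.015]],maxfev=90))
        if best is None or r.fun<best.fun: best=r
    return best.x[0],best.x[1],best.x[2]*1000,1-best.fun
G={"objective_mid":(.450,-.078),"eyepiece_mid":(.589,.1),"filter_cube_mid":(.427,.07),"slide_box_mid":(.627,-.252),
"seat_large_round":(.626,.255),"seat_small_round":(.45,.264),"seat_square":(.614,-.082),"seat_long":(.452,-.272)}
E
python3 - <<'E'
from h import *
env.goto([.46,-.06,.30],[180,0,-90])
w=env.grab_frame("wrist"); t=env.grab_frame("top"); s=env.grab_frame("side")
print(w["fx"],w["cx"],w["cy"],w["position"],w["orientation"],env.read_state()["position"])
im=w["image"].copy()
for n,g in G.items():
    for nm,v in (("W",[(w,1)]),("T",[(t,0)]),("S",[(s,0)])):
        try: r=fit(v,n,g); print(n,nm,np.round(r,4))
        except Exception as e: print(n,nm,"fail",e); continue
        if nm=="W": cv2.polylines(im,[cv2.convexHull(project(w,place(n,r[:3]),1).astype(np.int32))],1,(0,255,0),1)
cv2.imwrite("pics/w1.png",im); print(env.read_state()["clock"])
E
```

```text
309.70691628693146 321.5778093891534 202.38893640656104 [ 0.45948669 -0.12518099  0.46243515] [-1.39717748e+01  4.70609131e-03  1.79954013e+02] [ 0.46000848 -0.06055162  0.2998058 ]
objective_mid W [ 0.4555 -0.0777 -2.4323  0.9502]
objective_mid T [ 0.45  -0.078  0.     0.   ]
objective_mid S [  0.4571  -0.0765 -12.8316   0.9321]
eyepiece_mid W [  0.5913   0.1305 -38.4196   0.2071]
eyepiece_mid T [ 0.5963  0.098  -1.6933  0.9361]
eyepiece_mid S [ 0.5993  0.0991 -8.1497  0.8763]
filter_cube_mid W [ 0.4287  0.0599 15.6337  0.3018]
no mask filter_cube_mid None
filter_cube_mid T fail division by zero
filter_cube_mid S [4.38500e-01 6.62000e-02 6.96376e+01 9.49300e-01]
no mask slide_box_mid None
slide_box_mid W fail division by zero
slide_box_mid T [ 0.6301 -0.2569 88.9603  0.967 ]
slide_box_mid S [ 0.6357 -0.2578 87.2709  0.9374]
no mask seat_large_round None
seat_large_round W fail division by zero
seat_large_round T [ 0.6254  0.2559 -5.2708  0.9669]
seat_large_round S [ 0.6313  0.2547 10.2529  0.9424]
no mask seat_small_round None
seat_small_round W fail division by zero
no mask seat_small_round None
seat_small_round T fail division by zero
seat_small_round S [0.4523 0.2603 4.5878 0.9409]
seat_square W [ 0.6135 -0.0806 68.3945  0.9262]
no mask seat_square None
seat_square T fail division by zero
seat_square S [ 0.6163 -0.0834 61.6338  0.8347]
seat_long W [ 0.4529 -0.2703  0.302   0.9798]
seat_long T [  0.4488  -0.27   179.4855   0.9695]
seat_long S [ 0.4562 -0.2712  0.252   0.8753]
4.5167
```

View pics/w1.png

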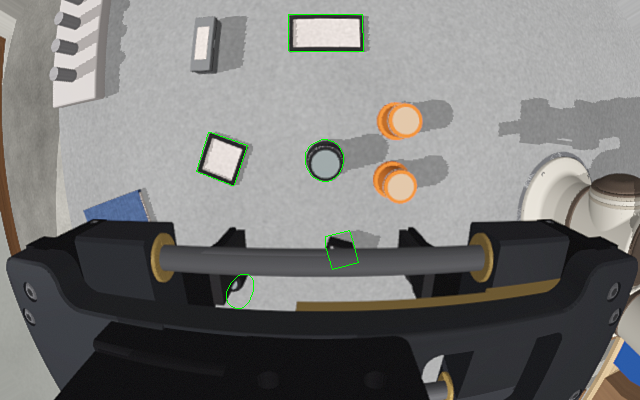

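The close view shows the black objective at (325,160), clearly apart from the orange parts at (400,122) and (397,184). I'll pick the black one.

```bash
cat >> h.py <<'E'
def look(n,xy,yaw,z=.26,off=.07,**k):
    tx=np.array([np.cos(np.radians(yaw)),np.sin(np.radians(yaw))])
    env.goto([*(np.array(xy)-off*tx),z],[180,0,yaw]); env.dwell(.2)
    w=env.grab_frame("wrist"); r=fit([(w,1)],n,xy,**k); print("look",n,np.round(r,4)); return r,w
def pick(xy,yaw,zt,open_=1.0,force=20):
    env.gripper_to(open_)
    env.goto([*xy,.13],[180,0,yaw]); env.move_straight([*xy,zt],rate=.12)
    env.gripper_to(0,grasp_force=force); s=env.read_state(); print("grip",s["opening"]*87,s["finger_force"],s["position"])
    env.move_straight([*xy,.20],rate=.2); s=env.read_state(); print("lifted",s["opening"]*87,s["finger_force"],s["force"])
def put(xy,yaw,zt,rel=30):
    """zt: TCP height above the underside of the part"""
    env.goto([*xy,zt+.05],[180,0,yaw]); env.move_straight([*xy,zt+.008],rate=.12); env.dwell(.2)
    hit=env.move_straight([*xy,zt+.0015],rate=.015,force_limit=3); s=env.read_state(); print("set",hit,s["position"],s["force"])
    env.gripper_to(min(1,s["opening"]+rel/87)); env.dwell(.1); env.move_straight([*xy,.16],rate=.2)
    print("clock",env.read_state()["clock"])
E
python3 - <<'E'
from h import *
pick((.4555,-.0777),180,.020)
r,w=look("seat_large_round",G["seat_large_round"],-90,z=.25,off=.08)
cv2.imwrite("pics/w2.png",w["image"]); print(env.read_state()["clock"],env.read_state()["opening"]*87)
E
```

```text
grip 45.33250352201096 20.000031888484955 [ 0.45548967 -0.0777372   0.0200337 ]
lifted 45.862551136500876 19.99990809476003 [-0.47064324  0.81724663 -3.59674038]
look seat_large_round [0.6266 0.2563 5.3318 0.9804]
10.9417 45.699173836428216
```

View pics/w2.png

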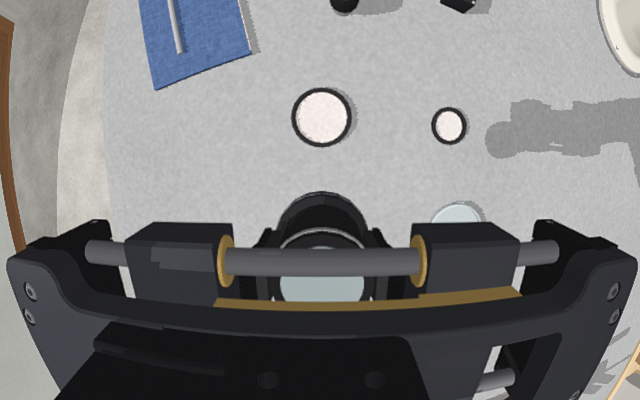

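The objective is held upright at (320,240), the large seat is at (321,117) and the small seat at (449,125). Placing it, then going on to the eyepiece.

Run:
```python
from h import *
put((.6266,.2563),-90,.0231)
env.gripper_to(1.0)
r,w=look("eyepiece_mid",(.596,.0985),-90)
cv2.imwrite("pics/w3.png",w["image"])
for n in("objective_mid","seat_large_round"):
    try: print(n,np.round(fit([(w,1)],n,(.6266,.2563),z=.003 if n[0]=="o" else 0),4))
    except Exception as e: print(e)
s=env.grab_frame("side"); print(np.round(fit([(s,0)],"objective_mid",(.629,.256),z=.003),4)); cv2.imwrite("pics/s3.png",cv2.resize(s["image"][180:300,150:350],(800,480),interpolation=cv2.INTER_CUBIC))
```

```text
set False [0.62658724 0.25625121 0.02443417] [ 0.13950887  0.70369993 -2.62063817]
clock 14.75
look eyepiece_mid [0.5982 0.1002 0.1375 0.9598]
objective_mid [0.6248 0.2544 9.0909 0.6426]
seat_large_round [0.6271 0.2559 6.8737 0.7759]
[0.6293 0.2548 3.3711 0.9592]
```

View pics/s3.png

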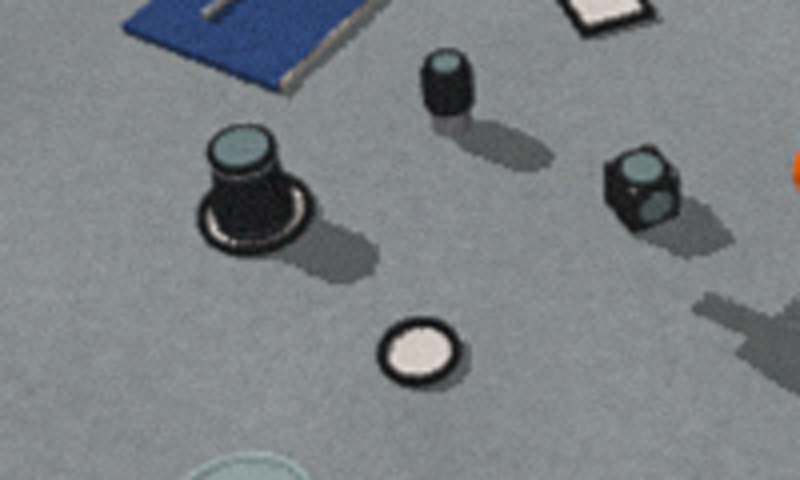

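View pics/w3.png

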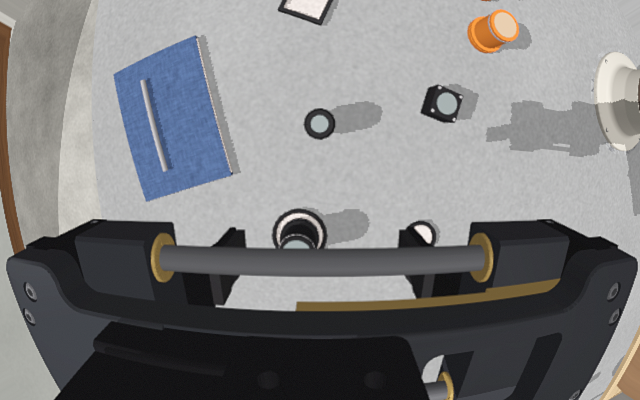

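The objective stands in its seat at (250,200) of the side crop. It was let go about 1.4 mm above the floor, so from now on I'll descend to contact. The eyepiece is at (319,123) in the wrist view. Next: eyepiece, then look at the cube.

```bash
sed -i 's|hit=.*force_limit=3)|hit=env.move_straight([*xy,zt-.002],rate=.012,force_limit=1.5)|; s|zt+.008\],rate=.12|zt+.005],rate=.12|' h.py
python3 - <<'E'
from h import *
pick((.5982,.1002),-90,.019,force=15)
r,w=look("seat_small_round",(.452,.262),-90,z=.25,off=.08)
print(env.read_state()["opening"]*87)
assert r[3]>.9
put(r[:2],-90,.022,rel=35)
env.gripper_to(1.0)
r,w=look("filter_cube_mid",(.436,.067),-90,yaws=(0,22,45,68))
cv2.imwrite("pics/w4.png",w["image"])
s=env.grab_frame("side"); print(np.round(fit([(s,0)],"eyepiece_mid",(.452,.262),z=.003),4)); cv2.imwrite("pics/s4.png",cv2.resize(s["image"][180:300,150:350],(800,480),interpolation=cv2.INTER_CUBIC))
E
```

```text
grip 37.501194318917214 14.99996347934939 [0.59808983 0.10017288 0.01897157]
lifted 37.48273641592566 15.000015464611351 [ 0.35082322  0.59330012 -1.63664275]
look seat_small_round [0.4503 0.2616 4.8855 0.9638]
37.32146047744407
set True [0.450301   0.2616058  0.02191463] [-0.45193688 -0.84752144  3.88242196]
clock 25.4917
look filter_cube_mid [  0.435    0.0677 -15.844    0.9489]
[ 0.4515  0.2609 -0.2522  0.9479]
```

View pics/s4.png

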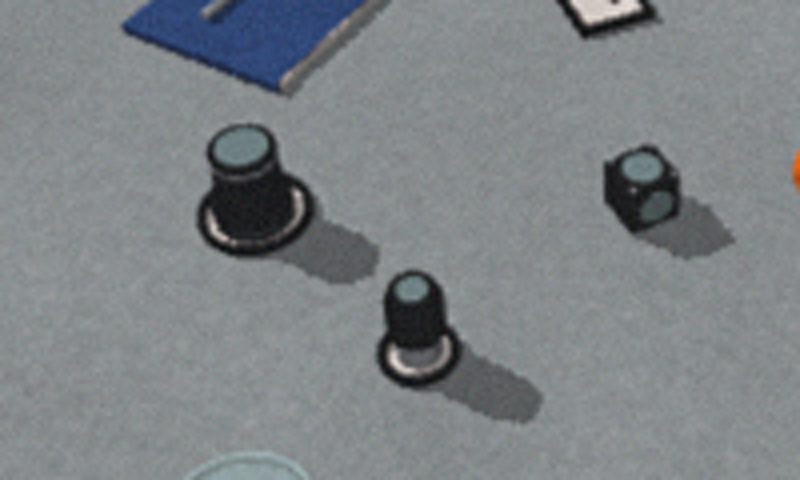

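View pics/w4.png

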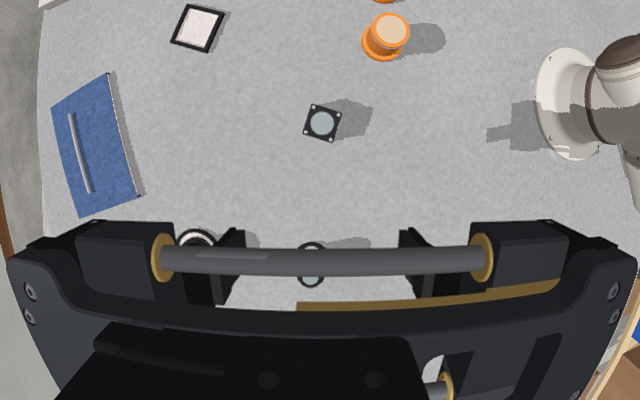

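The eyepiece is in its seat at (415,330) of the side crop and contact was felt. The cube is at (322,123) in the wrist view with yaw -15.8°. Now the cube.

Run:
```python
from h import *
pick((.435,.0677),-105.84,.012,force=15)
r,w=look("seat_square",(.6135,-.0806),-90,z=.25,off=.08,yaws=(-22,10,-50))
print(env.read_state()["opening"]*87)
assert r[3]>.9
yaw=(r[2]+45)%90-45-90
put(r[:2],yaw,.015,rel=30)
env.gripper_to(1.0)
r,w=look("slide_box_mid",(.632,-.2565),-90,yaws=(88,60,120))
cv2.imwrite("pics/w5.png",w["image"])
s=env.grab_frame("side"); print(np.round(fit([(s,0)],"filter_cube_mid",(.6135,-.08),z=.003,yaws=(-22,0)),4)); cv2.imwrite("pics/s5.png",cv2.resize(s["image"][120:240,250:450],(800,480),interpolation=cv2.INTER_CUBIC))
```

```text
grip 39.81843546728828 14.908771379850805 [0.43503918 0.06774552 0.01200174]
lifted 40.069164507033506 14.910143525339663 [-0.14883357 -0.35239496 -0.88713774]
look seat_square [  0.613   -0.08   -22.096    0.9409]
40.064055577046304
set True [ 0.61295728 -0.08002219  0.01497671] [-0.33463646  0.5478051   4.17971563]
clock 36.0083
look slide_box_mid [ 0.6322 -0.2566 86.4853  0.9487]
[  0.6129  -0.0819 -28.0813   0.936 ]
```

View pics/s5.png

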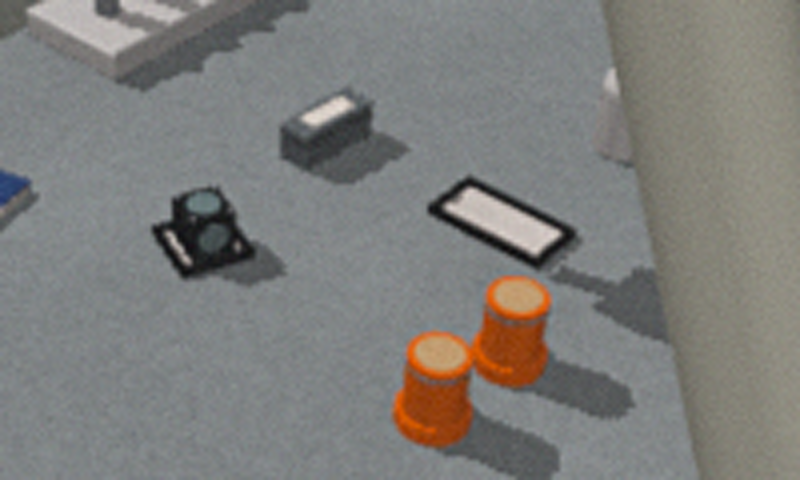

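View pics/w5.png

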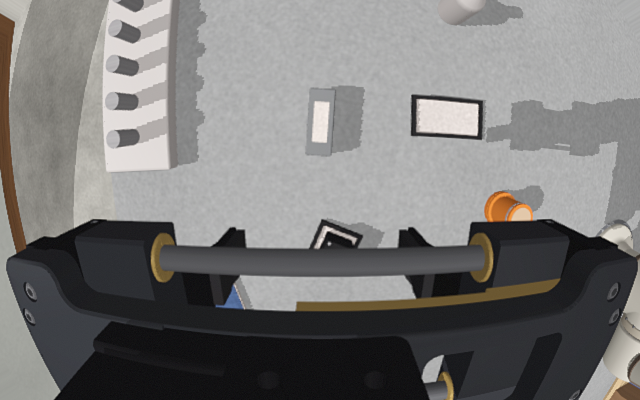

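The filter cube sits inside its square seat at (205,225) of the side crop. The slide box is at (320,121) and the long seat at (447,117) in the wrist view. The slide box is last.

Run:
```python
from h import *
pick((.6322,-.2566),-93.5,.012,force=12)
r,w=look("seat_long",(.4529,-.2703),-90,z=.25,off=.11,yaws=(0,-8,8))
cv2.imwrite("pics/w6.png",w["image"])
print(env.read_state()["opening"]*87)
if r[3]<.9 or abs(r[0]-.4529)>.005 or abs(r[1]+.2703)>.005: r=(.4529,-.2703,.3)
yaw=r[2]-180
env.goto([r[0],r[1],.17],[180,0,yaw])
put(r[:2],yaw,.015,rel=25)
env.goto([.40,0,.35],[180,0,-90])
w=env.grab_frame("wrist"); cv2.imwrite("pics/w7.png",w["image"])
s=env.grab_frame("side"); cv2.imwrite("pics/s7.png",s["image"])
print(np.round(fit([(s,0)],"slide_box_mid",r[:2],z=.003,yaws=(0,)),4)); print(env.read_state()["clock"])
for t in("cleaner_bottle","specimen_dish"):print(t,[(np.round(d["xyz"],3),round(d["score"],2)) for d in env.search_frame(s,t)][:2])
```

```text
grip 31.679650432602063 11.999876266345382 [ 0.63222162 -0.25662845  0.01196341]
lifted 31.868836891672508 11.999870056752115 [ 0.28125378  0.06405993 -0.65272965]
look seat_long [ 0.4524 -0.2702  0.0432  0.9948]
31.832641589909965
set True [ 0.45243286 -0.27019985  0.0147621 ] [0.21035451 0.52361014 2.88640662]
clock 47.4833
[ 0.4551 -0.2716  0.0799  0.9663]
48.9
cleaner_bottle [(array([ 0.433, -0.419,  0.057]), 0.68)]
specimen_dish [(array([0.426, 0.416, 0.003]), 0.91), (array([ 0.604, -0.074,  0.034]), 0.66)]
```

View pics/w7.png

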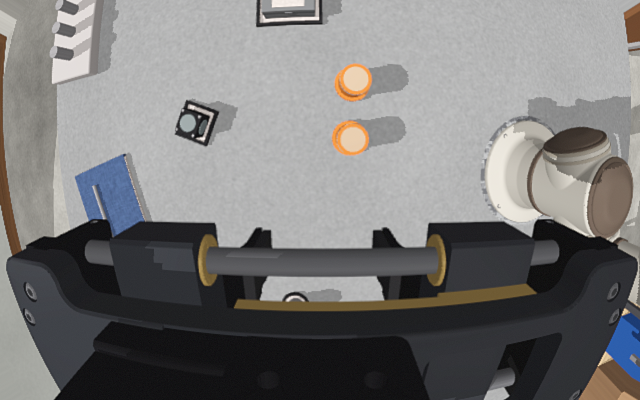

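View pics/s7.png

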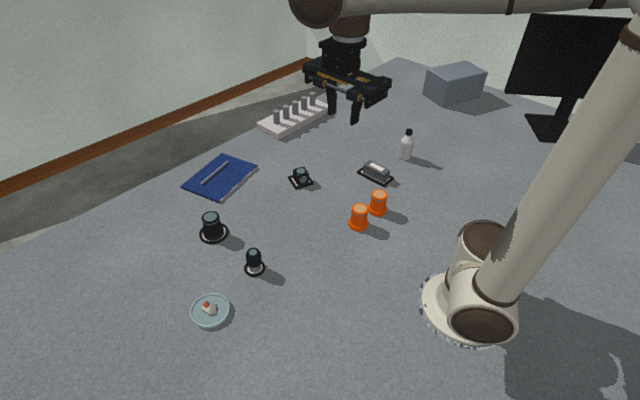

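All four parts are in their seats: objective (212,228), eyepiece (254,262), cube (300,178), slide box (376,171). The bystanders haven't moved. I'll check the cube once from directly above.

Run:
```python
from h import *
env.goto([.613,-.01,.22],[180,0,-90]); env.dwell(.3)
w=env.grab_frame("wrist")
print(np.round(fit([(w,1)],"filter_cube_mid",(.613,-.08),yaws=(-22,0),z=.003),4),np.round(fit([(w,1)],"seat_square",(.613,-.08),yaws=(-22,0)),4))
c=project(w,np.array([[.613,-.08,.02]]),1)[0].astype(int); print(c)
cv2.imwrite("pics/w8.png",cv2.resize(w["image"][max(0,c[1]-50):c[1]+50,c[0]-65:c[0]+65],None,fx=5,fy=5,interpolation=cv2.INTER_CUBIC))
```

```text
[  0.6123  -0.08   -23.2743   0.9254] [  0.6132  -0.0795 -22.5777   0.9307]
[321 121]
```

View pics/w8.png

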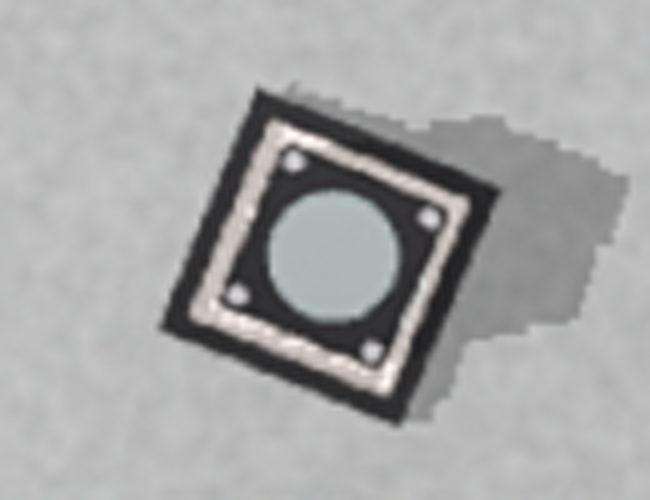

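The cube's window is at (334,256) in the crop. It is centred and parallel, with white floor showing on all four sides. Handing in.

```bash
python3 -c "
from workcell import env
print(env.close_job())"
```

```text
the job is handed in; nothing more can be done
None
```

All four parts stand upright in their seats, the bystanders and orange look-alikes were left alone, and the job is handed in at about 50 s; three parts were lowered to contact, but the objective was released roughly 1.4 mm above its seat floor.

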